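# Load a wood block in the drilling jig and nip it with the thumbscrew

## Robot

A 6-joint arm with a two-finger parallel gripper is mounted at the origin on a cart in front of the work surface, level with it; the furniture and walls round the work are solid. World frame = base frame: x ahead of the robot, y to its left, z up, the work surface at z = 0. Lengths are in m, angles in rad, forces in N, time in s.
With the tool pointing down it reaches from about 0.425 to 1.125 m from the base axis. Payload 14.9 kg.
Tool frame: the origin (TCP) lies at the very end of the fingers, on their centre line; the grasp point (between the pads) lies 19 mm behind it; z points along the fingers, y is the line along which they close (so a half turn about z gives the same grasp; the last joint's range is limited). The gripper opens to 91 mm and grips with 3 to 60 N. Pads are 32 mm wide; open, the fingers measure 118 mm over their backs; the gripper's body (76 mm by 178 mm) begins 60 mm behind the grasp point.
Start: joints at [1.313, 0.379, 1.734, -0, 1.028, -0.033], TCP at [0.156, 0.682, 0.214] pointing down, gripper open.
Joint ranges: [-2.77, 2.77], [-0.74, 2.19], [0, 2.66], [-1.06, 4.2], [0.31, 2.87], [-3.08, 3.08]. Speed limits (rad/s): [1.89, 1.89, 2.39, 3.14, 3.14, 3.14].

## Interface

Orientations are given as a 3x3 rotation matrix whose columns are the frame's x, y, z axes.
In Python, from bench import monitor, vision, env gives the robot as it stands.
- The arm moves only by the shell command python3 -m handwheel 'ROWS' [OPENING]. ROWS is JSON, a list of rows, each a list of 4 numbers: the shift along the tool's x, y, z in mm, then the turn about the tool's z in degrees. A call has 1 to 8 rows; each row is the pose to reach, as a shift and turn from the pose commanded when the call began, along the tool's axes at that moment; what a row does not reach only later rows make up. A row lasts 1/10 s, in which the tool goes at most 50 mm and 8.59 degrees, less where a joint would pass 70% of its speed; a pose out of reach is approached as far as the arm can. A call with a gripper value outside its range is refused whole. OPENING is the finger opening in mm, from 0 to 91.2, set as the call begins (- or left out, the last holds). The fingers move at their own pace and stop on an object; the grip force is fixed at half the most. Time passes only in rows, so rows that repeat a pose let the fingers close. It gives the time, the measured TCP pose, the force, the opening and the grip force at its end, in the units of the state.
- monitor.sense(): the state, without advancing time (a new reading comes with each control period).
- vision.camera(name): name is "scene" or "top"; returns a dict with "image" (420x560x3 uint8, red, green, blue), "fov_y" (degrees; the focal length in pixels is half the picture's height over the tangent of half this angle, whatever the lens; pixels are square), "cx", "cy" (the principal point, pixels), "pose" (4x4, takes a point from camera to world coordinates). Camera axes: x right, y down, z forward; pixel columns grow to the right and rows downward; lengths in m; the calibration is good to about 2 mm. A picture is of the moment at which its call begins. There is no depth.
- env.sign_off(): hands the job in; it is judged then, once.
The state is a dict: "time": time; "qpos": joint angles; "dq": joint speeds; "tau": joint torques, N m; "position": TCP position; "ee_rot": TCP orientation; "ft_force": force on the tool from outside, world axes, zero at the start; "torque": the same for the moment, N m; "grip_width": finger opening in m; "gripper_force": force on a finger pad.
Only numpy, scipy, OpenCV 4.12 (cv2) and the standard library are available. Lean on these libraries where they do the work, as an engineer would, in place of code of your own. Each camera call takes 0.05 s, during which the arm holds its last target. There are 200 camera calls.

## Task

Load the loose wooden block into the drilling jig: lay it flat and lengthwise on the plywood base and push it fully home, its long side against the low aluminium fence and its end against the stop post under the drill plate. Then turn the knurled brass thumbscrew clockwise until its foot seats on the block, nip it up firmly by feel and stop there: turned on, it would crush the soft wood. Leave the block clamped and home, and do not disturb the pencil, the square or the tape measure.

Things in the scene. Friction and masses are not known exactly. Their poses are not given: they have to be found in the camera images.
- drill_jig: Drilling jig, screwed down, immovable: plywood base x -110 to 90, y -52 to 52, z 0 to 12 mm. Origin on the bench top; z up; x points towards the stop post: the block is pushed home in +x. Aluminium side fence: strip 8 mm high (z 12 to 20), x -92 to 36, y -32 to -20; its working face is at y = -20, the block lies on its +y side, where the base is open. Behind the block (x < -43) the base is clear.
- stop_face (a point): On the jig, foot of the stop post's working face: jig frame (42, 0, 12) mm, axes as the jig's. The aluminium post fills x 42 to 84, y -27 to 27, z 12 to 60; its face looks to -x. The block's end comes to rest against it.
- jig_home (a point): Where the block's centre must be when it is home in the jig: jig frame (-0.5, 0, 31) mm, axes as the jig's (x towards the stop post, y away from the fence, z up).
- offcut_center (a point): Centre of the loose light-brown wooden block, 40 (its x) x 85 (its y) x 38 mm high, about 100 g, lying flat on the bench; the point is 19 mm above its underside; z up. When home its long y axis lies along the jig's x axis, either way round. Grip it across the 40 mm width; in the jig keep the fingertips above the 8 mm fence.
- drill_plate (a point): Fixed point on top of the jig's aluminium drill plate, where the thumbscrew's axis goes through: jig frame (28, 0, 70) mm. The plate covers x -8 to 84, y -27 to 27, z 60 to 70, so it overhangs the block's front half. A 13 mm drill bushing at jig x = 6, y = 0 stands 2.5 mm out of it, a ring round the screw 3 mm.
- screw_head (a point): Centre of the knurled brass thumbscrew head, 26 mm across, 21 mm high, on the upright screw axis, 37 to 38 mm above the plate. Clockwise from above tightens and lowers it, 8 mm per full turn (1.27 mm/rad). Its flat 18 mm foot, under the plate, is adjustable and locked: 54.3 to 55.7 mm below this point, not known exactly; it starts 1.4 to 3.4 mm above a loaded block: 1.1 to 2.7 rad of turning.
- screw_foot (a point): Where the thumbscrew's foot meets a loaded block: fixed point on the screw axis, jig frame (28, 0, 50) mm. The screw has a steady drag of 0.12 N m (locking thread) and stays where left. Once the foot touches, the twist climbs by 0.15 N m above that drag when nipped (27 N on the wood), 0.22 to 0.35 is firmly seated (40 to 65 N), over 0.5 crushes it (95 N), all within some 0.7 rad.
- pencil: Red flat carpenter's pencil, 173 mm long, lying loose on the bench; not to be disturbed. Origin: centre of its underside.
- square: Combination square, 260 mm steel rule with a dark cast head, 12 mm high, lying loose on the bench; not to be disturbed. Origin: centre of its underside.
- tape_measure: Yellow and black tape measure, 41 x 93 x 64 mm high, standing loose on the bench; not to be disturbed. Origin: centre of its underside.

How it is judged:
By the outcome, as a careful person would: the job done as asked, in the order asked, and still so for the second after the job is handed in, with the robot touching nothing.
It also fails if it takes over 72 s, if anything falls off the work surface, if the arm or the gripper's body presses on something with over 40 N, if the wrist force passes 120 N, or if a joint passes its speed limit or range.

## Working session

There is one attempt and no reset: what is moved stays moved. The work goes in short steps, Python scripts to look and compute and a shell command to move; the robot and the scene stay as the last step left them, time stands still between calls to the robot, and variables do not carry over. Pictures are saved under pics/ and viewed, at most 11 in all, crops included, and the job is handed in when it is done.

```bash
mkdir -p pics; ls; cat > h.py <<'E'
import numpy as np,cv2
from bench import monitor,vision,env
def snap(name,fn=None):
    c=vision.camera(name)
    if fn: cv2.imwrite('pics/'+fn,c['image'][:,:,::-1]); np.savez('pics/'+fn[:-4]+'.npz',**c)
    return c
def K(c):
    f=210/np.tan(np.radians(c['fov_y'])/2); return f,c['cx'],c['cy']
def ray(c,u,v):
    f,cx,cy=K(c); P=np.array(c['pose']); d=P[:3,:3]@np.array([(u-cx)/f,(v-cy)/f,1]); return P[:3,3],d
def at(c,u,v,z):
    o,d=ray(c,u,v); return o+d*(z-o[2])/d[2]
def proj(c,p):
    f,cx,cy=K(c); P=np.array(c['pose']); q=P[:3,:3].T@(np.array(p)-P[:3,3]); return np.array([f*q[0]/q[2]+cx,f*q[1]/q[2]+cy])
E
python3 - <<'E'
from h import *
for n in('scene','top'):
    c=snap(n,n+'0.png'); print(n,c['fov_y'],c['cx'],c['cy'],np.round(c['pose'],3).tolist())
s=monitor.sense(); print({k:np.round(v,3).tolist() for k,v in s.items()})
E
```

```text
pics
scene 49.11586611727162 274.038173255136 207.62539324698943 [[0.627, -0.609, 0.486, -0.137], [-0.779, -0.483, 0.4, -0.464], [-0.009, -0.63, -0.777, 1.014], [0.0, 0.0, 0.0, 1.0]]
top 54.8336265726439 282.4480081196806 214.3958358892435 [[0.008, -0.998, 0.065, 0.403], [-1.0, -0.009, -0.02, 0.044], [0.021, -0.065, -0.998, 1.298], [0.0, 0.0, 0.0, 1.0]]
{'time': 0.1, 'qpos': [1.313, 0.379, 1.735, -0.0, 1.029, -0.033], 'dq': [-0.0, -0.002, -0.002, -0.0, -0.0, 0.0], 'tau': [0.001, -76.504, -43.53, 0.065, 0.04, -0.0], 'position': [0.156, 0.682, 0.213], 'ee_rot': [[-0.975, 0.223, -0.0], [0.223, 0.975, -0.001], [0.0, -0.001, -1.0]], 'ft_force': [-0.124, 0.041, 0.407], 'torque': [0.002, 0.072, -0.018], 'gripper_force': 0.0, 'grip_width': 0.091}
```

View pics/scene0.png

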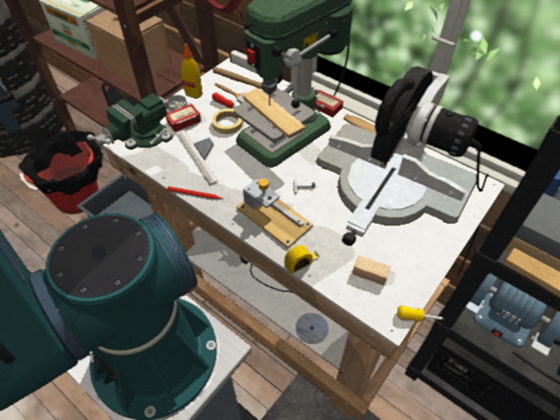

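View pics/top0.png

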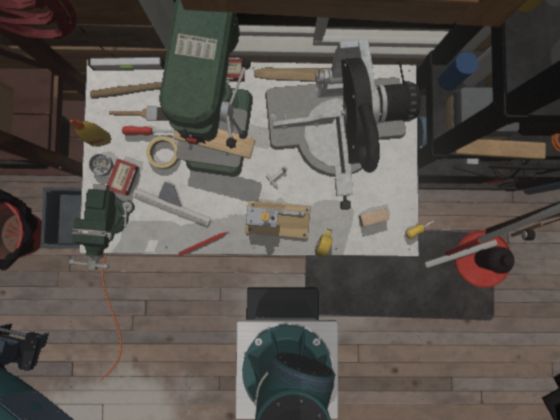

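The jig sits at scene (270,212) and top (278,220), with its post and screw towards world +y. The loose block is at scene (372,270) and top (374,217). The tape measure lies between them, near the robot edge, at top (325,242). I'll look at enlarged crops next.

```bash
python3 - <<'E'
from h import *
a=cv2.imread('pics/scene0.png')[165:295,215:415]; b=cv2.imread('pics/top0.png')[190:265,235:435]
a=cv2.resize(a,None,fx=4,fy=4,interpolation=cv2.INTER_CUBIC); b=cv2.resize(b,None,fx=4,fy=4,interpolation=cv2.INTER_CUBIC)
cv2.imwrite('pics/a.png',a); cv2.imwrite('pics/b.png',b)
for n,(u0,v0,u1,v1),(h0,h1,s0) in (('scene',(345,250,400,290),(5,22,60)),('top',(355,200,395,232),(5,22,50)),):
    c=dict(np.load(f'pics/{n}0.npz')); hsv=cv2.cvtColor(c['image'],cv2.COLOR_RGB2HSV)
    m=((hsv[...,0]>h0)&(hsv[...,0]<h1)&(hsv[...,1]>s0)&(hsv[...,2]>60)).astype(np.uint8); w=np.zeros_like(m); w[v0:v1,u0:u1]=m[v0:v1,u0:u1]
    cs=max(cv2.findContours(w,0,1)[0],key=cv2.contourArea); 
    bx=cv2.boxPoints(cv2.minAreaRect(cs)); print(n,cv2.contourArea(cs),bx.tolist(),[np.round(at(c,u,v,.038),3).tolist() for u,v in bx])
E
```

```text
scene 624.5 [[351.01361083984375, 273.3619689941406], [357.71044921875, 254.61087036132812], [390.4615478515625, 266.3077087402344], [383.76470947265625, 285.0588073730469]] [[0.43, -0.239, 0.038], [0.486, -0.222, 0.038], [0.507, -0.304, 0.038], [0.451, -0.318, 0.038]]
top 278.0 [[359.11767578125, 214.47061157226562], [385.47064208984375, 207.88238525390625], [388.35296630859375, 219.41180419921875], [362.0, 226.00003051757812]] [[0.488, -0.222, 0.038], [0.509, -0.305, 0.038], [0.473, -0.314, 0.038], [0.452, -0.231, 0.038]]
```

View pics/a.png

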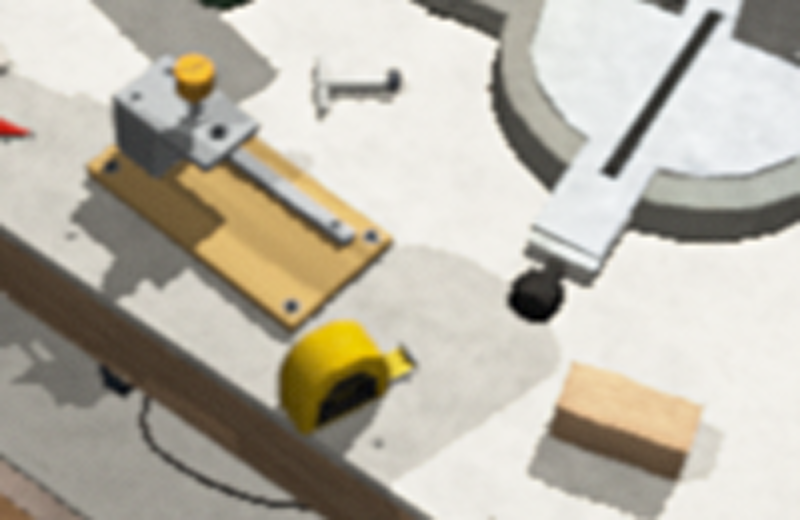

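View pics/b.png

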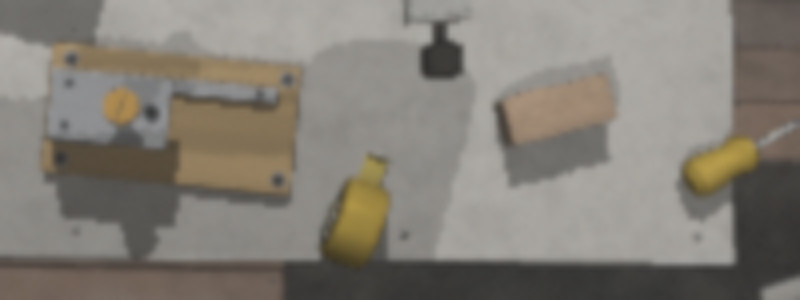

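The enlarged crops show the jig's base corners. In the top crop they are (53,45), (300,67), (290,193) and (42,172). In the scene crop they are (90,165), (290,318) and (390,240). The brass head is at scene crop (195,78) and top crop (122,105), and the block's top face is clear in both.

```bash
python3 - <<'E'
from h import *
t=dict(np.load('pics/top0.npz')); s=dict(np.load('pics/scene0.npz'))
B=lambda x,y:((x-1.5)/4+235,(y-1.5)/4+190); A=lambda x,y:((x-1.5)/4+215,(y-1.5)/4+165)
def pr(l,c,f,pts,z):
    print(l,[np.round(at(c,*f(*p),z)[:2]*1e3,1).tolist() for p in pts])
pr('base top',t,B,[(53,45),(300,67),(290,193),(42,172)],.012)
pr('base scene',s,A,[(90,165),(290,318),(390,240)],.012)
pr('plate top',t,B,[(50,69),(172,80),(167,148),(48,137)],.07)
pr('plate scene',s,A,[(113,97),(165,53),(258,130),(206,165)],.07)
pr('block top',t,B,[(502,97),(608,73),(617,118),(513,145)],.038)
pr('block scene',s,A,[(573,364),(703,408),(688,445),(556,402)],.038)
# colour heads
for n,c,(u0,v0,u1,v1) in(('scene',s,(255,172,272,195)),('top',t,(258,208,274,226))):
    h=cv2.cvtColor(c['image'],cv2.COLOR_RGB2HSV); w=((h[...,1]>150)&(h[...,2]>100)).astype(np.uint8); m=np.zeros_like(w); m[v0:v1,u0:u1]=w[v0:v1,u0:u1]
    M=cv2.moments(m,True); u,v=M['m10']/M['m00'],M['m01']/M['m00']; print(n,M['m00'],u,v,at(c,u,v,.107))
# tape & others extents
pr('tape top z64',t,B,[(385,182),(360,265),(325,255),(350,180)],.06); pr('tape hook',t,B,[(375,153)],.01)
pr('saw knob',t,B,[(440,78)],.02)
E
```

```text
base top [[529.6, 128.3], [513.9, -68.7], [413.5, -61.1], [428.5, 135.7]]
base scene [[430.6, 137.4], [415.3, -52.8], [508.3, -66.7]]
plate top [[505.6, 126.5], [498.1, 33.8], [446.3, 37.1], [453.9, 127.4]]
plate scene [[452.5, 130.2], [505.8, 128.8], [490.9, 34.1], [445.6, 42.2]]
block top [[489.6, -224.9], [509.3, -308.6], [474.0, -315.4], [452.1, -233.4]]
block scene [[484.0, -224.2], [506.5, -304.2], [477.7, -310.3], [453.7, -231.0]]
scene 60.0 263.05 182.71666666666667 [0.47909166 0.07925152 0.107     ]Traceback (most recent call last):
  File "<stdin>", line 15, in <module>
ZeroDivisionError: float division by zero
```

```bash
cat >> h.py <<'E'
JO=np.array([472.2,43.5]); JA=85.55
def J(x,y):  # jig -> world mm
    a=np.radians(JA); return JO+np.array([x*np.cos(a)-y*np.sin(a),x*np.sin(a)+y*np.cos(a)])
def go(x,y,z,yaw):  # target mm, yaw of tool y axis deg -> shift in tool axes, tool turn
    s=monitor.sense(); R=np.array(s['ee_rot']); p=np.array(s['position'])*1e3
    d=R.T@(np.array([x,y,z])-p); cur=np.degrees(np.arctan2(R[1,1],R[0,1]))
    t=(cur-yaw+180)%360-180
    print('at',p.round(1),'yaw',cur.round(1),'q6',np.degrees(s['qpos'][5]).round(0),'shift',d.round(1),'turn',round(t,1))
def jp():
    s=monitor.sense(); p=np.array(s['position'])*1e3; a=np.radians(JA); d=p[:2]-JO
    print('jig',round(d[0]*np.cos(a)+d[1]*np.sin(a),1),round(-d[0]*np.sin(a)+d[1]*np.cos(a),1),p[2].round(1))
E
python3 -m handwheel '[[-390,-350,0,60],[-390,-350,0,60],[-390,-350,0,60],[-390,-350,0,60],[-390,-350,0,60],[-390,-350,0,60],[-390,-350,0,60],[-390,-350,0,60]]'
python3 -c "
from h import *
go(488,-296,120,14.8)"
```

```text
time: 0.9
position: [0.3873, 0.3537, 0.2139]
ee_rot: [[-0.289, 0.957, -0.0], [0.957, 0.289, 0.0], [0.0, -0.0, -1.0]]
ft_force: [0.9, 0.3, -0.6]
grip_width: 0.0913
gripper_force: 0.0
at [387.3 353.7 213.9] yaw 16.8 q6 23.0 shift [-651.1  -91.5   93.9] turn 2.0
```

```bash

python3 -m handwheel '[[-360,-20,0,2],[-360,-20,0,2],[-360,-20,0,2],[-360,-20,0,2],[-360,-20,0,2],[-360,-20,0,2],[-360,-20,0,2],[-360,-20,0,2]]' | grep time
python3 -c "
from h import *
go(488,-296,120,14.8)"
```

```text
time: 1.7
at [474.2   2.  214. ] yaw 14.9 q6 -17.0 shift [-291.5  -63.4   94.2] turn 0.1
```

```bash

python3 -m handwheel '[[-291,-63,94,0],[-291,-63,94,0],[-291,-63,94,0],[-291,-63,94,0],[-291,-63,94,0],[-291,-63,94,0],[-291,-63,94,0],[-291,-63,94,0]]' | grep time
python3 - <<'E'
from h import *
go(488,-296,12,14.8)
a=snap('scene','s1.png');b=snap('top','t1.png')
im=[cv2.resize(x['image'][v:v+100,u:u+133,::-1],(400,300),interpolation=cv2.INTER_CUBIC) for x,u,v in((a,310,200),(b,310,170))]
cv2.imwrite('pics/c1.png',np.hstack(im))
E
```

```text
time: 2.5
at [ 488.3 -292.4  119. ] yaw 15.0 q6 -48.0 shift [ -3.6  -1.1 107. ] turn 0.2
```

View pics/c1.png

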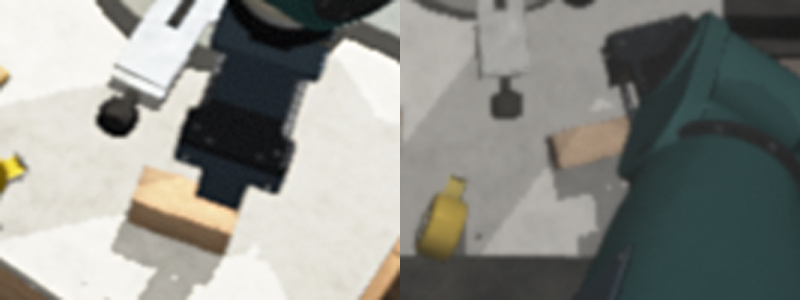

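The gripper is over the block's far end, with the near finger at left-panel (220,185), beside the block at (185,205). It's aligned, so I'll descend and grip.

```bash

python3 -m handwheel '[[-3,-1,45,0],[-3,-1,80,0],[-3,-1,100,0],[-3,-1,107,0],[-3,-1,107,0]]'
python3 -m handwheel '[[0,0,0,0],[0,0,0,0],[0,0,0,0],[0,0,0,0],[0,0,0,0],[0,0,0,0],[0,0,0,0],[0,0,0,0]]' 20
python3 -c "
from h import *
go(*(J(-88,0.0)),120,JA-90)"
```

```text
time: 3.1
position: [0.4885, -0.2936, 0.013]
ee_rot: [[-0.262, 0.965, -0.001], [0.965, 0.262, 0.0], [0.001, -0.001, -1.0]]
ft_force: [0.2, 0.0, 0.8]
grip_width: 0.0908
gripper_force: 0.0
time: 3.9
position: [0.4884, -0.2949, 0.013]
ee_rot: [[-0.261, 0.965, -0.0], [0.965, 0.261, -0.0], [0.0, -0.0, -1.0]]
ft_force: [-0.7, 0.5, 1.8]
grip_width: 0.0395
gripper_force: 30.0
at [ 488.4 -294.9   13. ] yaw 15.1 q6 -49.0 shift [ 248.    43.1 -107. ] turn 19.6
```

```bash

python3 -m handwheel '[[0,0,-50,0],[0,0,-100,0],[50,9,-107,8],[100,17,-107,16],[150,26,-107,19.6],[200,34,-107,19.6],[244,48,-107,19.6],[244,48,-107,19.6]]'
python3 - <<'E'
from h import *
jp(); go(*(J(-92,5)),45,JA-90)
a=snap('scene','s2.png');b=snap('top','t2.png')
im=[cv2.resize(x['image'][v:v+100,u:u+133,::-1],(400,300),interpolation=cv2.INTER_CUBIC) for x,u,v in((a,220,160),(b,230,170))]
cv2.imwrite('pics/c2.png',np.hstack(im))
E
```

```text
time: 4.7
position: [0.4705, -0.0425, 0.1198]
ee_rot: [[0.074, 0.997, -0.001], [0.997, -0.074, 0.001], [0.0, -0.001, -1.0]]
ft_force: [0.3, -0.7, -1.2]
grip_width: 0.0396
gripper_force: 30.0
jig -85.8 -4.9 119.8
at [470.5 -42.5 119.8] yaw -4.2 q6 -4.0 shift [-6.1 -9.9 74.8] turn 0.2
```

View pics/c2.png

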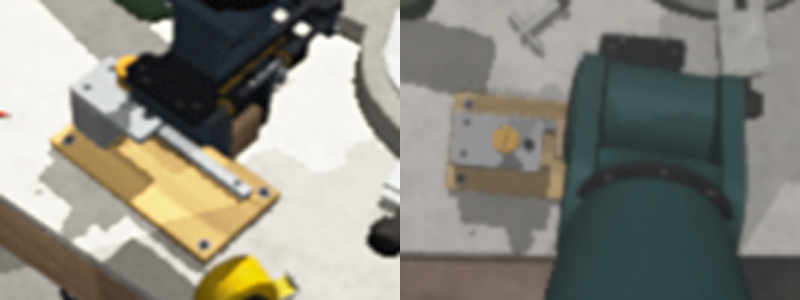

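```bash

python3 -m handwheel '[[-6,-11,10,0.2],[-6,-11,40,0.2],[-6,-11,75,0.2],[-6,-11,85,0.2],[-6,-11,90,0.2],[-6,-11,92,0.2],[-6,-11,92,0.2]]'
python3 -m handwheel '[[0,0,1,0],[0,0,1.5,0],[0,0,2,0],[0,0,2.5,0],[0,0,2.5,0]]'
python3 - <<'E'
from h import *
jp(); go(*(J(-92,5)),25,JA-90)
a=snap('scene','s3.png');b=snap('top','t3.png')
im=[cv2.resize(x['image'][v:v+100,u:u+133,::-1],(400,300),interpolation=cv2.INTER_CUBIC) for x,u,v in((a,220,160),(b,230,170))]
cv2.imwrite('pics/c3.png',np.hstack(im))
E
```

```text
time: 5.5
position: [0.4602, -0.0523, 0.0286]
ee_rot: [[0.082, 0.997, 0.001], [0.997, -0.082, -0.0], [-0.0, 0.001, -1.0]]
ft_force: [-0.2, -0.7, -1.5]
grip_width: 0.0397
gripper_force: 30.0
time: 6.0
position: [0.4597, -0.0519, 0.0255]
ee_rot: [[0.081, 0.997, 0.0], [0.997, -0.081, -0.0], [-0.0, 0.0, -1.0]]
ft_force: [-0.8, -0.2, -0.5]
grip_width: 0.0398
gripper_force: 30.0
jig -96.0 5.0 25.5
at [459.7 -51.9  25.5] yaw -4.7 q6 -5.0 shift [4.  0.  0.5] turn -0.2
```

View pics/c3.png

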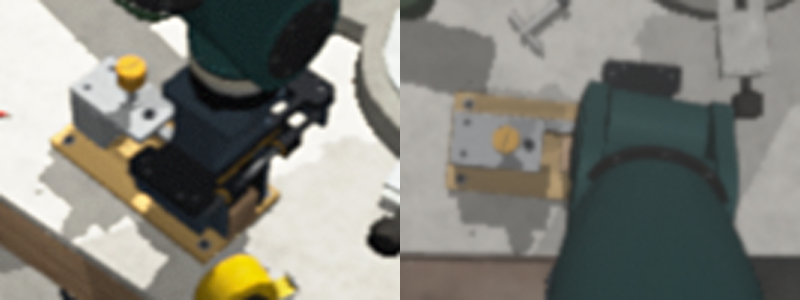

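The block is inside the jig outline, just above the base. Its front is short of the plate at left-panel (165,130), and the tape measure is clear at (240,280). Next I lower to contact.

```bash

python3 -m handwheel '[[0,0,0.5,0],[0,0,1,0],[0,0,1,0]]' | egrep 'posi|ft'
python3 -m handwheel '[[0,0,0.5,0],[0,0,1,0],[0,0,1,0]]' | egrep 'posi|ft'
```

```text
position: [0.4598, -0.0519, 0.0249]
ft_force: [-4.5, 1.5, 15.5]
position: [0.4598, -0.0519, 0.0245]
ft_force: [-11.1, 1.7, 37.6]
```

```bash

python3 -m handwheel '[[0,0,-1.4,0],[0,0,-1.4,0]]' | egrep 'posi|ft'
python3 -m handwheel '[[0,1,0,0],[0,2,0,0],[0,3,0,0],[0,3,0,0]]' | egrep 'posi|ft'
python3 -m handwheel '[[0,0.5,0,0],[0,1,0,0],[0,1,0,0]]' | egrep 'posi|ft'
python3 -m handwheel '[[0,0.5,0,0],[0,1,0,0],[0,1,0,0]]' | egrep 'posi|ft'
```

```text
position: [0.4599, -0.0519, 0.025]
ft_force: [-0.2, 0.6, -0.5]
position: [0.4629, -0.0522, 0.0248]
ft_force: [0.3, -0.6, -1.8]
position: [0.4638, -0.0522, 0.0248]
ft_force: [0.3, -0.1, -0.9]
position: [0.4642, -0.0522, 0.0247]
ft_force: [-4.2, 0.5, 1.4]
```

```bash

python3 -m handwheel '[[8,0,0,0],[16,0,0,0],[24,0,0,0],[32,0,0,0],[40,0,0,0],[40,0,0,0]]' | egrep 'posi|ft'
python3 -c "
from h import *
s=monitor.sense();print(s['torque'],np.array(s['ee_rot']).T@s['ft_force']);jp()"
```

```text
position: [0.4676, -0.0113, 0.0247]
ft_force: [-5.2, 3.0, -0.9]
[0.46640157 1.03741405 0.04376532] [ 2.56202737 -5.37549779  0.88852336]
jig -55.0 0.3 24.7
```

```bash

python3 -m handwheel '[[8,0,0,0],[16,0,0,0],[21,0,0,0],[23,0,0,0],[23,0,0,0]]' | egrep 'posi|ft'
python3 -m handwheel '[[1,0,0,0],[2,0,0,0],[2,0,0,0]]' | egrep 'posi|ft'
python3 -m handwheel '[[1,0,0,0],[2,0,0,0],[2,0,0,0]]' | egrep 'posi|ft'
python3 -c "
from h import *
s=monitor.sense();print(s['torque'],np.array(s['ee_rot']).T@s['ft_force']);jp()"
```

```text
position: [0.4696, 0.0109, 0.0248]
ft_force: [-4.7, 3.3, -1.1]
position: [0.4697, 0.0125, 0.0247]
ft_force: [-4.5, -0.0, -2.3]
position: [0.47, 0.0144, 0.0248]
ft_force: [-4.4, -1.3, -1.7]
[-0.28177401  1.04655405 -0.08511216] [-1.67186158 -4.26203746  1.71468397]
jig -29.2 -0.0 24.8
```

```bash

python3 -m handwheel '[[1,0,0,0],[1,0,0,0]]' | egrep 'posi|ft'
python3 -m handwheel '[[1,0,0,0],[1,0,0,0]]' | egrep 'posi|ft'
python3 -m handwheel '[[1,0,0,0],[1,0,0,0]]' | egrep 'posi|ft'
python3 -c "
from h import *
s=monitor.sense();print(s['torque'],np.array(s['ee_rot']).T@s['ft_force']);jp()"
```

```text
position: [0.4701, 0.0154, 0.0248]
ft_force: [-4.5, -0.6, -0.6]
position: [0.4701, 0.0164, 0.0248]
ft_force: [-4.2, -0.9, -1.1]
position: [0.4702, 0.0174, 0.0248]
ft_force: [-4.3, -0.0, -1.8]
[-0.34903453  1.02729675 -0.11894046] [-0.35888024 -4.30892488  1.77160282]
jig -26.2 -0.0 24.8
```

```bash

python3 -m handwheel '[[0,0,0,0],[0,0,0,0],[0,0,0,0],[0,0,0,0]]' 60 | egrep 'posi|ft|width'
python3 -m handwheel '[[0,0,-15,0],[-2,0,-35,0],[-20,0,-35,0],[-40,0,-35,0],[-50,0,-30,0],[-50,0,-10,0],[-50,0,-3,0],[-50,0,-3,0]]' 0 | egrep 'posi|ft|width'
python3 - <<'E'
from h import *
jp(); s=monitor.sense();print(s['grip_width'])
a=snap('scene','s4.png')
cv2.imwrite('pics/c4.png',cv2.resize(a['image'][160:260,220:353,::-1],(665,500),interpolation=cv2.INTER_CUBIC))
E
```

```text
position: [0.4709, 0.0174, 0.025]
ft_force: [-0.3, -0.3, -0.3]
grip_width: 0.06
position: [0.4655, -0.0322, 0.0268]
ft_force: [-0.2, 0.0, 1.0]
grip_width: 0.0007
jig -75.9 0.8 26.8
0.0007436270921432273
```

View pics/c4.png

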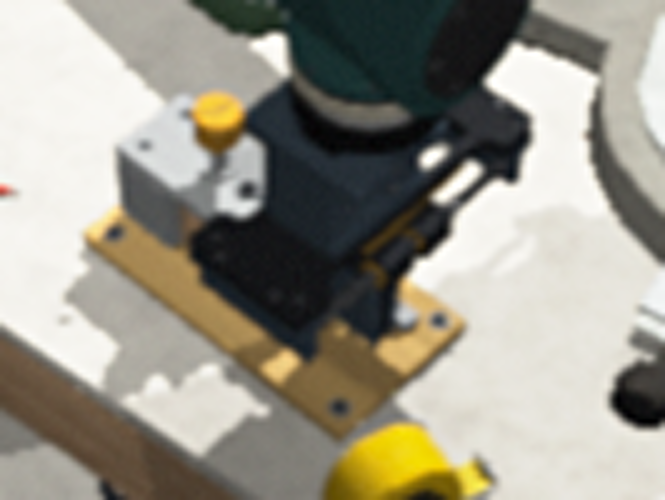

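The block's front side shows at (195,225) by the post, and the closed fingers are behind it. Now I push it home.

```bash

python3 -m handwheel '[[4,0,0,0],[8,0,0,0],[11,0,0,0],[13,0,0,0],[14,0,0,0],[15,0,0,0]]' | egrep 'posi|ft'
python3 -m handwheel '[[1,0,0,0],[1,0,0,0]]' | egrep 'posi|ft'
python3 -m handwheel '[[1,0,0,0],[1,0,0,0]]' | egrep 'posi|ft'
python3 -m handwheel '[[1,0,0,0],[1,0,0,0]]' | egrep 'posi|ft'
python3 -m handwheel '[[1,0,0,0],[1,0,0,0]]' | egrep 'posi|ft'
python3 -c "
from h import *
jp()"
```

```text
position: [0.4676, -0.0173, 0.0279]
ft_force: [-0.3, 0.4, -0.3]
position: [0.4676, -0.0166, 0.0279]
ft_force: [-1.6, -4.1, 2.3]
position: [0.4675, -0.0164, 0.0279]
ft_force: [-3.9, -19.3, 4.3]
position: [0.4673, -0.0163, 0.0279]
ft_force: [-7.3, -35.1, 6.1]
position: [0.4673, -0.0161, 0.0279]
ft_force: [-8.9, -50.2, 8.6]
jig -59.8 0.3 27.9
```

```bash

python3 -m handwheel '[[-8,0,0,0],[-14,0,0,0],[-14,-30,0,0],[-14,-45,0,0],[8,-45,0,0],[24,-45,0,0],[24,-40,0,0],[24,-36,0,0]]' | egrep 'posi|ft'
python3 -m handwheel '[[0,1,0,0],[0,1,0,0]]' | egrep 'posi|ft'
python3 -m handwheel '[[0,1,0,0],[0,1,0,0]]' | egrep 'posi|ft'
python3 -c "
from h import *
jp()"
python3 -m handwheel '[[0,1,0,0],[0,1,0,0]]' | egrep 'posi|ft'
python3 -m handwheel '[[0,1,0,0],[0,1,0,0]]' | egrep 'posi|ft'
python3 -c "
from h import *
jp()"
```

```text
position: [0.4345, 0.0134, 0.0279]
ft_force: [0.5, 0.4, 0.6]
position: [0.4352, 0.0128, 0.0278]
ft_force: [-0.1, 0.3, -0.8]
position: [0.436, 0.013, 0.0278]
ft_force: [-0.9, 0.1, 0.2]
jig -33.2 33.8 27.8
position: [0.437, 0.0131, 0.0278]
ft_force: [-0.5, -0.2, -0.1]
position: [0.4381, 0.0131, 0.0279]
ft_force: [0.1, 1.1, 0.6]
jig -33.0 31.6 27.9
```

```bash

for i in 1; do python3 -m handwheel '[[0,1,0,0],[0,2,0,0],[0,2,0,0]]' | egrep 'posi|ft'; done
python3 -m handwheel '[[0,1,0,0],[0,1,0,0]]' | egrep 'posi|ft'
python3 -m handwheel '[[0,1,0,0],[0,1,0,0]]' | egrep 'posi|ft'
python3 -m handwheel '[[0,1,0,0],[0,1,0,0]]' | egrep 'posi|ft'
python3 -c "
from h import *
jp()"
```

```text
position: [0.4391, 0.013, 0.0277]
ft_force: [-5.6, 1.0, 4.7]
position: [0.4392, 0.013, 0.0275]
ft_force: [-9.8, 1.4, 8.9]
position: [0.4393, 0.0129, 0.0273]
ft_force: [-14.3, 2.2, 12.7]
position: [0.4393, 0.0129, 0.0272]
ft_force: [-18.7, 2.4, 16.8]
jig -33.1 30.4 27.2
```

```bash

python3 -m handwheel '[[0,-5,0,0],[0,-14,0,0],[-2,-14,-40,0],[-2,-14,-80,-8],[-2,-14,-120,-16],[-2,-14,-130,-24],[-2,-14,-130,-32],[-2,-14,-130,-40]]' 70 | egrep 'posi|ft'
python3 - <<'E'
from h import *
t=dict(np.load('pics/top0.npz')); s=dict(np.load('pics/scene0.npz'))
def cen(c,box):
    u0,v0,u1,v1=box; h=cv2.cvtColor(c['image'],cv2.COLOR_RGB2HSV); w=np.zeros(h.shape[:2],np.uint8)
    w[v0:v1,u0:u1]=((h[...,0]>12)&(h[...,0]<30)&(h[...,1]>110)&(h[...,2]>80))[v0:v1,u0:u1]
    M=cv2.moments(w,True); print(M['m00']); return M['m10']/M['m00'],M['m01']/M['m00']
p=cen(t,(258,208,274,226)); q=cen(s,(255,175,274,193)); print(p,q)
o,d=ray(t,*p); o2,d2=ray(s,*q); d/=np.linalg.norm(d); d2/=np.linalg.norm(d2)
k=np.linalg.lstsq(np.c_[d,-d2],o2-o,rcond=None)[0]; print((o+k[0]*d)*1e3,(o2+k[1]*d2)*1e3)
print(at(t,*p,.117),at(s,*q,.110),J(28,0))
go(*J(28,0),150,JA-180+180)
E
```

```text
position: [0.4291, 0.0118, 0.1586]
ft_force: [0.6, 0.6, -0.4]
45.0
94.0
(264.9555555555556, 216.15555555555557) (263.0851063829787, 183.75531914893617)
[475.25041824  71.13146516 112.22718179] [472.81864642  73.73977628 112.1399846 ]
[0.4749615  0.07102166 0.117     ] [0.47426562 0.07501727 0.11      ] [474.37249456  71.41559183]
at [429.1  11.8 158.6] yaw 35.7 q6 -37.0 shift [22.  71.5  8.6] turn -49.9
```

```bash

python3 -m handwheel '[[10,30,0,-8],[22,71,0,-16],[22,71,0,-24],[22,71,0,-32],[22,71,0,-40],[22,71,0,-48],[22,71,0,-50],[22,71,0,-50]]' 70 | egrep 'posi|ft'
python3 - <<'E'
from h import *
go(*J(28,0),89,JA)
a=snap('scene','s5.png');b=snap('top','t5.png')
im=[cv2.resize(x['image'][v:v+100,u:u+133,::-1],(400,300),interpolation=cv2.INTER_CUBIC) for x,u,v in((a,220,160),(b,230,170))]
cv2.imwrite('pics/c5.png',np.hstack(im))
E
```

```text
position: [0.4739, 0.0708, 0.1578]
ft_force: [0.3, -0.2, 0.3]
at [473.9  70.8 157.8] yaw 85.3 q6 -80.0 shift [-0.4  0.6 68.8] turn -0.2
```

View pics/c5.png

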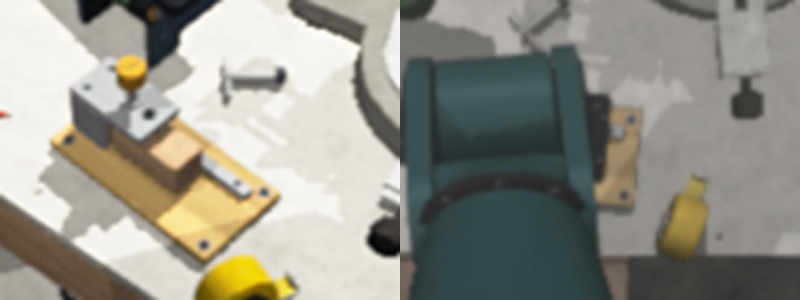

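The block sits under the plate along the fence, with its rear end at left-panel (180,170). The head at (130,70) is clear for the fingers, so I descend onto it and grip.

```bash

python3 -m handwheel '[[-0.4,0.6,30,0],[-0.4,0.6,55,0],[-0.4,0.6,66,0],[-0.4,0.6,69.5,0],[-0.4,0.6,69.5,0]]' | egrep 'posi|ft'
python3 -m handwheel '[[0,0,0,0],[0,0,0,0],[0,0,0,0],[0,0,0,0],[0,0,0,0],[0,0,0,0]]' 15 | egrep 'posi|ft|gr'
cat >> h.py <<'E'
def tq():
    s=monitor.sense(); R=np.array(s['ee_rot']); print('T',np.round(s['torque'],3),'F tool',np.round(R.T@s['ft_force'],1),'yaw',np.degrees(np.arctan2(R[1,1],R[0,1])).round(2),'tau6',np.round(s['tau'][5],3),'w',round(s['grip_width']*1e3,2))
E
python3 -c "
from h import *
tq(); go(*J(28,0),88,JA)"
```

```text
position: [0.4746, 0.0714, 0.0885]
ft_force: [0.4, 0.2, 0.4]
position: [0.4745, 0.0714, 0.0884]
ft_force: [0.3, 6.8, 3.1]
grip_width: 0.025
gripper_force: 26.8
T [ 1.173 -0.045 -0.006] F tool [ 0.3  6.8 -3.1] yaw 85.31 tau6 0.005 w 24.99
at [474.5  71.4  88.4] yaw 85.3 q6 -80.0 shift [ 0.2 -0.   0.4] turn -0.2
```

```bash

python3 -m handwheel '[[0,0.5,0,0],[0,0.5,0,0],[0,0.5,0,0]]' | egrep 'gr'
python3 -c "
from h import *
tq()"
python3 -m handwheel '[[0,0,0.1,5],[0,0,0.2,10],[0,0,0.2,10]]' >/dev/null
python3 -c "
from h import *
tq()"
python3 -m handwheel '[[0,0,0.1,5],[0,0,0.2,10],[0,0,0.2,10]]' >/dev/null
python3 -c "
from h import *
tq()"
```

```text
grip_width: 0.0248
gripper_force: 30.0
T [-0.475  0.112  0.041] F tool [ 0.3 -1.3 -3.6] yaw 85.32 tau6 0.013 w 24.81
T [-0.363  0.103 -0.129] F tool [-0.9 -1.1 -4.4] yaw 75.24 tau6 1.52 w 24.84
T [-0.253  0.057 -0.093] F tool [-1.  -1.4 -3.4] yaw 65.37 tau6 1.528 w 24.89
```

```bash

for i in 1; do python3 -m handwheel '[[0,0,0.1,5],[0,0,0.2,10]]' >/dev/null; python3 -c "
from h import *
tq()"; done
python3 -m handwheel '[[0,0,0,0]]' >/dev/null; python3 -c "
from h import *
tq()"
python3 -m handwheel '[[0,0,0.1,5],[0,0,0.2,10]]' >/dev/null; python3 -c "
from h import *
tq()"
python3 -m handwheel '[[0,0,0.1,5],[0,0,0.2,10]]' >/dev/null; python3 -c "
from h import *
tq(); jp()"
python3 - <<'E'
from h import *
a=snap('scene','s6.png')
cv2.imwrite('pics/c6.png',cv2.resize(a['image'][150:250,205:338,::-1],(665,500),interpolation=cv2.INTER_CUBIC))
E
```

```text
T [-0.029  0.05   0.068] F tool [-0.9  0.1 -1.9] yaw 55.4 tau6 -1.852 w 24.59
T [-0.137  0.04  -0.09 ] F tool [ 0.1  0.5 -1.9] yaw 55.46 tau6 1.533 w 24.53
T [ 0.039 -0.087  0.071] F tool [ 0.7  0.8 -1.7] yaw 45.47 tau6 -1.85 w 24.86
T [ 0.167 -0.2    0.058] F tool [ 0.1  1.4 -0.5] yaw 35.46 tau6 -1.712 w 24.6
jig 28.6 -0.3 87.3
```

View pics/c6.png

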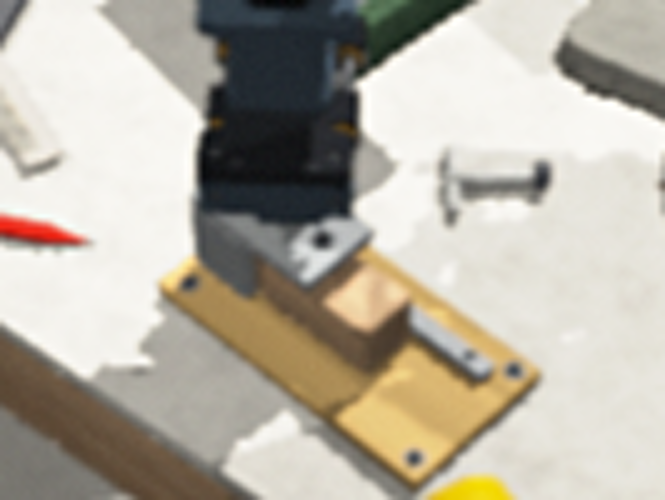

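The base, fence and block are all in view. The block's rear is at (365,330) and it is still home along the fence. The hand is on the head. During a turn the twist reads about +0.065 N m; that is the drag baseline.

```bash

python3 -m handwheel '[[0,0,0.1,5],[0,0,0.2,10]]' >/dev/null; python3 -c "
from h import *
tq()"
python3 -m handwheel '[[0,0,0.1,5],[0,0,0.2,10]]' >/dev/null; python3 -c "
from h import *
tq()"
python3 -m handwheel '[[0,0,0.1,5],[0,0,0.2,10]]' >/dev/null; python3 -c "
from h import *
tq(); jp()"
```

```text
T [ 0.225 -0.263  0.102] F tool [1.3 3.  0.9] yaw 25.51 tau6 -1.82 w 25.01
T [ 0.264 -0.33   0.149] F tool [1.8 3.  0.8] yaw 15.5 tau6 -1.709 w 24.78
T [ 0.293 -0.364  0.17 ] F tool [ 2.4  2.2 -0.3] yaw 5.5 tau6 -1.668 w 24.93
jig 28.7 -0.5 86.8
```

```bash

python3 -m handwheel '[[0.1,0.1,0.1,5],[0.1,0.1,0.2,10]]' >/dev/null; python3 -c "
from h import *
tq()"
python3 -m handwheel '[[0.1,0.1,0.1,5],[0.1,0.1,0.2,10]]' >/dev/null; python3 -c "
from h import *
tq(); jp()"
```

```text
T [ 0.047 -0.21   0.165] F tool [ 1.6  1.8 -3. ] yaw -4.49 tau6 -1.595 w 24.75
T [-0.054 -0.064  0.292] F tool [-0.3 -0.3 -4.2] yaw -14.48 tau6 -1.528 w 24.76
jig 28.8 -0.7 86.5
```

```bash

python3 -m handwheel '[[0,0,0,2.5],[0,0,0,5]]' >/dev/null; python3 -c "
from h import *
tq()"
python3 -m handwheel '[[0,0,0,2],[0,0,0,3]]' >/dev/null; python3 -c "
from h import *
tq(); jp()"
```

```text
T [-0.06  -0.142  0.321] F tool [ 1.1  0.7 -1.9] yaw -19.38 tau6 -0.511 w 25.07
T [-0.073 -0.246  0.328] F tool [ 1.3  1.5 -0.4] yaw -22.41 tau6 0.323 w 24.98
jig 28.8 -0.7 86.5
```

```bash

python3 -m handwheel '[[0,0,0,4]]' >/dev/null; python3 -c "
from h import *
tq()"
python3 -m handwheel '[[0,0,0,0]]' >/dev/null; python3 -c "
from h import *
tq(); jp()"
```

```text
T [-0.117 -0.407  0.397] F tool [1.6 1.7 1.1] yaw -26.45 tau6 -1.997 w 24.93
T [-0.159 -0.452  0.224] F tool [ 1.3  2.  -0.2] yaw -26.53 tau6 1.405 w 25.04
jig 28.8 -0.6 86.4
```

```bash

python3 -m handwheel '[[0,0,0,0],[0,0,0,0],[0,0,0,0],[0,0,0,0]]' 70 | egrep 'ft|gr'
python3 -m handwheel '[[0,0,-15,0],[0,0,-40,0],[0,0,-80,0],[0,0,-120,0],[0,0,-120,0]]' | egrep 'posi|ft|time'
python3 - <<'E'
from h import *
tq()
a=snap('scene','s7.png')
cv2.imwrite('pics/c7.png',cv2.resize(a['image'][150:290,180:366,::-1],(744,560),interpolation=cv2.INTER_CUBIC))
E
```

```text
ft_force: [0.4, 0.7, 0.9]
grip_width: 0.0543
gripper_force: 0.0
time: 22.3
position: [0.4772, 0.0724, 0.2111]
ft_force: [1.1, 0.3, -0.4]
T [-0.009  0.086 -0.023] F tool [0.7 0.8 0.4] yaw -26.64 tau6 0.014 w 70.34
```

View pics/c7.png

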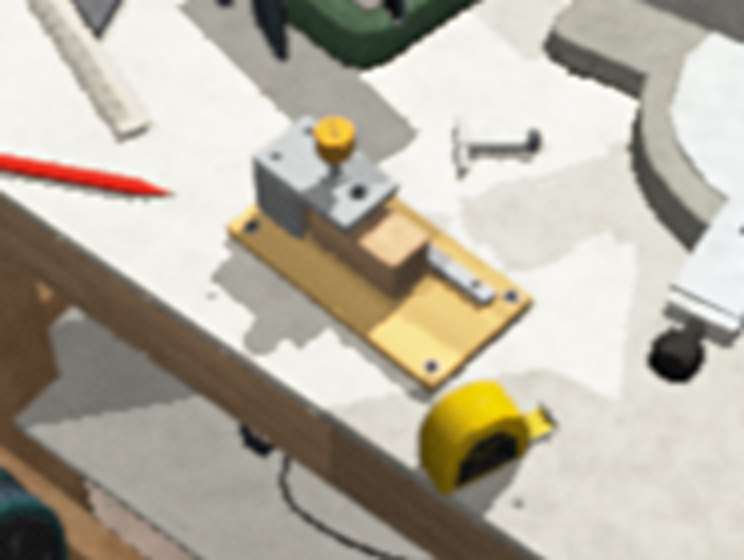

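The block is under the plate along the fence, with its rear top corners near (428,240) and (393,268). The screw head at (335,140) is released. The tape measure and pencil are where they were. One geometric check before handing in.

```bash
python3 - <<'E'
from h import *
c=dict(np.load('pics/s7.npz'))
for x,y in((-43,-20),(-43,20)): print(((proj(c,np.r_[J(x,y),50]/1e3)-[180,150]+.5)*4).round(0))
print(env.sign_off())
E
```

```text
[437. 236.]
[397. 271.]
the job is handed in; nothing more can be done
None
```

I handed the job in with the block pushed home against the fence and stop post and the thumbscrew nipped up. I estimate the twist at about 0.28 N m above drag (0.23 to 0.33, the baseline being uncertain), inside the firm-seat range. The last picture shows the tape measure and pencil undisturbed; the square was only partly in view, and the arm never worked near it.

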